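# Change the tape roll on the packing-bench holder

## Robot

A 7-joint arm with a two-finger parallel gripper is mounted at the origin on the work surface. World frame = base frame: x ahead of the robot, y to its left, z up, the work surface at z = 0. Lengths are in m, angles in rad, forces in N, time in s.
With the tool pointing down it reaches from about 0.425 to 0.95 m from the base axis. Payload 16.7 kg.
Tool frame: the origin (TCP) lies at the very end of the fingers, on their centre line; the grasp point (between the pads) lies behind it (bot.tcp_to_grasp is the z of the grasp point in the tool frame, in m); z points along the fingers, y is the direction in which the jaws open and shut (so a half turn about z gives the same grasp; the last joint's range is limited). The gripper opens to 94 mm and grips with 3 to 60 N. Pads are 16 mm wide; open, the fingers measure 119 mm over their backs; the gripper's body (75 mm by 177 mm) begins 78 mm behind the grasp point.
Start: joints at [0.963, 0.426, 0.074, 1.606, -0.034, 1.111, -0.067], TCP at [0.299, -0.605, 0.205] pointing down, gripper open.
Joint ranges: [-2.85, 2.85], [-0.5, 2.14], [-1.23, 1.37], [0.21, 2.46], [-1.02, 4.16], [0.16, 2.05], [-2.73, 2.73]. Speed limits (rad/s): [1.89, 1.89, 2.39, 2.39, 3.01, 3.01, 3.01].

## Interface

Orientations are given as a 3x3 rotation matrix whose columns are the frame's x, y, z axes.
In Python, from station import bot, optics, telemetry gives the robot as it stands. The module is installed in compiled form; this text tells all that it offers. Calls block until the motion is done:
- bot.goto(position, orientation): joint-space move of the TCP to a pose.
- bot.move_straight(position, attitude=None, velocity=0.15, until_force=None): straight line of the TCP; attitude=None keeps the orientation; velocity is the mean speed in m/s. With until_force (N) it stops when the force on the tool has changed by that much, and returns True; else False.
- bot.move_j(angles): joint-space move.
- bot.move_gripper(opening, grasp_force=None): opening from 0.0 (shut) to 1.0 (fully open); grasp_force is the grip in N (None keeps the last); returns when the fingers have stopped.
- bot.wait(seconds).
- bot.solve_ik(position, orientation): joint angles nearest the present ones, or None.
- optics.snapshot(name): name is "scene" or "side" or "wrist"; returns (picture, depth): 420x560x3 uint8, red, green, blue; 420x560 float32, m along the optical axis (not along the pixel's ray), 0 where there is no reading.
- optics.get_calibration(name): a dict with "mtx" (3x3 intrinsics, pixels), "rvec" (rotation vector, rad) and "tvec" (3), from world to camera coordinates, as OpenCV has them. Camera axes: x right, y down, z forward; pixel columns grow to the right and rows downward; lengths in m; the calibration is good to about 2 mm. A picture is of the moment at which its call begins: read the wrist's pose just before it. get_calibration takes no time and is no camera call; for the wrist camera it gives the pose at the moment of the call.
A pose or a line that the arm cannot do raises bot.Unreachable and nothing moves.
- bot.sign_off(): hands the job in, once; it reports no verdict.
Readings, each from a call of its own:
- telemetry.get_time(): time.
- telemetry.get_qpos(): joint angles.
- telemetry.get_qvel(): joint speeds.
- telemetry.get_joint_torque(): joint torques, N m.
- telemetry.get_tool_pos(): TCP position.
- telemetry.get_ee_rot(): TCP orientation.
- telemetry.get_force(): force on the tool from outside, world axes, zero at the start.
- telemetry.get_ft_torque(): the same for the moment, N m.
- telemetry.get_opening(): opening from 0.0 (shut) to 1.0 (fully open).
Only numpy, scipy, OpenCV 4.12 (cv2) and the standard library are available. Lean on these libraries where they do the work, as an engineer would, in place of code of your own. Each camera call takes 0.05 s, during which the arm holds its last target. There are 200 camera calls.

## Task

The tape on the bench holder is used up: take the bare cardboard core off the holder's bar and put it in the small scrap carton. Then take the full green roll from the wooden rack and hang it on the bar in its place, freely between the post and the red end stop: lower it gently until it rests on the bar before you let go, do not drop it. Leave the yellow roll, the jar and the brush where they are.

Things in the scene. Friction and masses are not known exactly. Their poses are not given: they have to be found in the camera images.
- holder: Fixed tape holder: grey base 130 x 170 x 14 mm, grey post 34 x 22 mm at its -y end, 179 mm high, and a level round steel bar, 18 mm diameter, running from the post along the holder's own +y: 160 mm free length, axis 175 mm above the table. A red stop disc (30 mm diameter, 8 mm thick) is on the free end; rings go on and off over it. Origin on the table under the bar's middle
- bar_mid (a point): Point on the bar's axis halfway between the post (at y = -80 mm) and the red stop disc (y = +80 to +88 mm); its y axis runs along the bar towards the free end, z is up
- spent_core: Loose bare brown cardboard core that hangs on the bar at the start: a ring 96 mm outside diameter, 76 mm bore (wall 10 mm), 36 mm wide, about 45 g. Origin at the ring's centre (48 mm below its top), y along the ring's axis. Hanging, its centre is 29 mm below the bar's axis and its top 10 mm above the bar's top
- green_roll: Full roll of green tape on a cardboard core, a loose ring 126 mm outside diameter, 76 mm bore (wall 25 mm), 36 mm wide, about 260 g. Origin at the ring's centre, y along the ring's axis. It stands on edge in one of the rack's two slots, its axis level, its centre 74 mm and its top 137 mm above the table
- yellow_roll: Full roll of yellow tape, same size as the green roll, standing in the rack's other slot (100 mm from the green roll, centre to centre, along their axes). Leave it
- rack: Fixed plywood rack 150 x 200 mm; two slots side by side, centred at y = +50 and -50 mm of its own frame, each 40 mm wide between wooden walls 46 mm high, that hold rolls on edge with axes along the rack's y. Origin on the table under its centre
- scrap_box: Fixed open cardboard scrap carton, outside 160 (x) x 150 (y) x 70 mm high, walls 5 mm. Origin on the table under its centre, z up
- jar: Amber glass jar with black lid, 68 mm diameter, 100 mm high. Origin at the centre of its underside. Leave it
- brush: Flat brush with blue handle, 200 mm long lying on the table. Origin on the table under its middle, x along it. Leave it
Things that resemble listed ones, but are neither listed nor needed, are in the scene too. Of the things that look like the scrap_box, take the one that is farthest from the robot's base at the start.

How it is judged:
By the outcome, as a careful person would: the job done as asked, in the order asked, and still so for the second after the job is handed in, with the robot touching nothing.
It also fails if it takes over 61 s, if anything falls off the work surface, if the arm or the gripper's body presses on something with over 40 N, if the wrist force passes 120 N, or if a joint passes its speed limit or range.

## Working session

There is one attempt and no reset: what is moved stays moved. The work goes in short steps, each a Python script; the robot and the scene stay as the last script left them, time stands still between calls to the robot, and variables do not carry over. Pictures are saved under pics/ and viewed, and the job is handed in when it is done.

```bash
mkdir -p pics; cat > h.py <<'E'
import numpy as np, cv2
from station import bot, optics, telemetry
def snap(n,f):
    c=optics.get_calibration(n); im,d=optics.snapshot(n)
    cv2.imwrite(f'pics/{f}.png',im[:,:,::-1]); np.savez(f'pics/{f}.npz',im=im,d=d,K=c['mtx'],r=np.array(c['rvec']).ravel(),t=np.array(c['tvec']).ravel())
def load(f): return np.load(f'pics/{f}.npz')
def cloud(f):
    s=load(f);R=cv2.Rodrigues(s['r'])[0];d=s['d'];v,u=np.mgrid[:d.shape[0],:d.shape[1]]
    p=np.stack([u,v,np.ones_like(u)],-1)@np.linalg.inv(s['K']).T*d[...,None]
    return (p-s['t'])@R, s['im'], d>0
E
python3 - <<'E'
from h import *
snap('scene','s0');snap('side','d0')
print(telemetry.get_time(),bot.tcp_to_grasp,telemetry.get_ee_rot())
E
```

```text
0.1 -0.0188 [[ 8.96584471e-01  4.42872361e-01 -5.99104133e-04]
 [ 4.42872755e-01 -8.96583924e-01  9.94614796e-04]
 [-9.66597326e-05 -1.15708308e-03 -9.99999326e-01]]
```

View pics/s0.png

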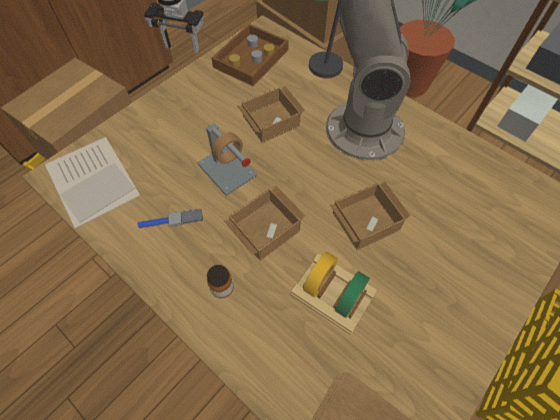

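View pics/d0.png

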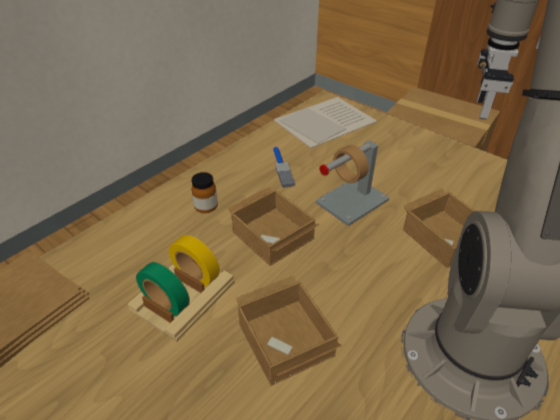

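The scene shows three lookalike cartons at (270,115), (267,222) and (370,215). The core is on the bar at (228,147) and the red stop at (247,161). The green roll is at (352,294) and the yellow one at (320,273). Next I'll measure them.

```bash
python3 - <<'E'
from h import *
for f in ('s0','d0'):
    P,im,ok=cloud(f); hsv=cv2.cvtColor(im,cv2.COLOR_RGB2HSV); H,S,V=[hsv[...,i].astype(int) for i in range(3)]
    ws=ok&(P[...,2]>-.05)&(P[...,0]**2+P[...,1]**2<1.2)
    M={'red':((H<5)|(H>175))&(S>190)&(V>90),'green':(H>65)&(H<90)&(S>150),'yellow':(H>20)&(H<28)&(S>190)&(V>100)}
    for k,m in M.items():
        q=P[m&ws&(P[...,2]>.06)]
        if len(q)<4: print(f,k,len(q));continue
        rect=cv2.minAreaRect(q[:,:2].astype(np.float32))
        print(f,k,len(q),'med',np.median(q,0).round(3),'z',np.percentile(q[:,2],[2,98]).round(3),'rect',np.round(rect[0],3),np.round(rect[1],3),round(rect[2],1))
P,im,ok=cloud('s0')
for n,(u,v) in dict(b1=(270,118),b2=(262,222),b3=(365,218),base=(228,180),core=(228,138),barnear=(240,158),post=(213,130),table=(300,200)).items(): print(n,P[v,u].round(3))
P2,im2,ok2=cloud('d0')
for n,(u,v) in dict(core=(350,150),bar=(335,165),post=(370,146),base=(350,205),red=(325,170)).items(): print('d',n,P2[v,u].round(3))
# cartons: points 0.06-0.075 high
for c,(u,v) in dict(b1=(270,118),b2=(262,222),b3=(365,218)).items():
    for f,(A) in (('s',P),('d',P2)):
        q=A[(abs(A[...,2]-.067)<.008)&(np.hypot(*(A[...,:2]-P[v,u][:2]).transpose(2,0,1))<.13)]
        if len(q)>9:
            r=cv2.minAreaRect(q[:,:2].astype(np.float32));print(c,f,len(q),np.round(r[0],3),np.round(r[1],3),round(r[2],1),np.hypot(*r[0]).round(3))
c=im[95:210,180:280];d=im2[125:225,300:400]
cv2.imwrite('pics/crop.png',np.hstack([cv2.resize(c,(400,460)),cv2.resize(d,(400,460))])[:,:,::-1])
E
```

```text
s0 red 13 med [ 0.494 -0.116  0.189] z [0.176 0.192] rect [ 0.494 -0.116] [0.006 0.016] 74.6
s0 green 0
s0 yellow 130 med [0.584 0.248 0.133] z [0.085 0.139] rect [0.584 0.248] [0.109 0.035] 6.4
d0 red 60 med [ 0.483 -0.116  0.179] z [0.167 0.189] rect [ 0.484 -0.117] [0.022 0.01 ] 8.2
d0 green 1097 med [0.533 0.347 0.122] z [0.065 0.138] rect [0.561 0.345] [0.123 0.036] 7.1
d0 yellow 1055 med [0.548 0.251 0.12 ] z [0.065 0.138] rect [0.574 0.246] [0.125 0.039] 7.5
b1 [ 0.199 -0.292  0.008]
b2 [ 0.539 -0.016  0.002]
b3 [0.311 0.221 0.003]
base [ 0.501 -0.206  0.012]
core [ 0.47  -0.209  0.197]
barnear [ 0.493 -0.138  0.183]
post [ 0.471 -0.275  0.184]
table [0.396 0.021 0.002]
d core [ 0.472 -0.213  0.192]
d bar [ 0.473 -0.151  0.178]
d post [ 0.453 -0.28   0.18 ]
d base [ 0.453 -0.218  0.013]
d red [ 0.478 -0.115  0.181]
b1 s 645 [ 0.203 -0.283] [0.158 0.203] 72.2 0.348
b1 d 796 [ 0.207 -0.289] [0.156 0.182] 71.5 0.355
b2 s 936 [0.551 0.008] [0.153 0.202] 80.7 0.551
b2 d 1130 [0.546 0.006] [0.154 0.203] 81.0 0.546
b3 s 941 [0.318 0.229] [0.151 0.203] 67.1 0.391
b3 d 2011 [0.313 0.227] [0.151 0.203] 67.9 0.386
```

View pics/crop.png

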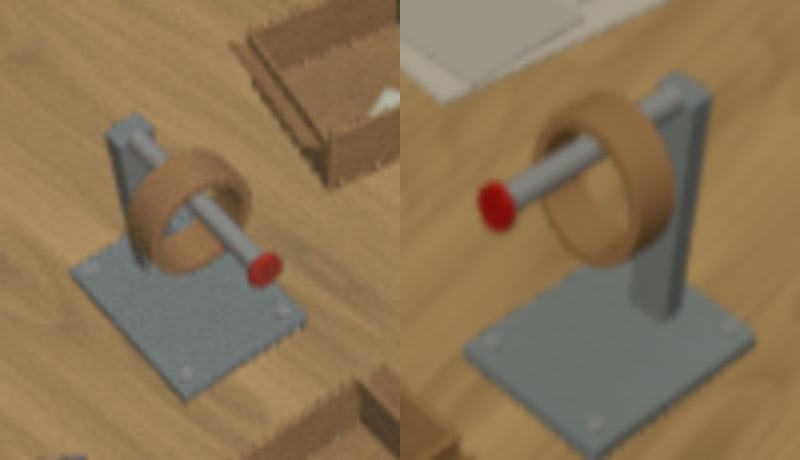

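The scrap carton is the farthest one, at about (0.55, 0.01) and 0.55 m from the base. The other two are at 0.35 and 0.39 m. The minimum-area rectangles measure 203 mm because of flaps. Next I'll refine the holder, the core and the carton.

```bash
python3 - <<'E'
from h import *
for f in ('s0','d0'):
    P,im,ok=cloud(f); hsv=cv2.cvtColor(im,cv2.COLOR_RGB2HSV).astype(int)
    near=ok&(np.hypot(P[...,0]-.475,P[...,1]+.2)<.16)
    grey=(hsv[...,0]>85)&(hsv[...,0]<125)|(hsv[...,1]<60)
    q=P[near&grey&(abs(P[...,2]-.014)<.005)]
    r=cv2.minAreaRect(q[:,:2].astype(np.float32));print(f,'base',len(q),np.round(r[0],3),np.round(r[1],3),round(r[2],1))
    q=P[near&(hsv[...,1]<100)&(abs(P[...,2]-.178)<.01)&(P[...,1]>-.26)&(P[...,1]<-.125)]
    vx,vy,x0,y0=cv2.fitLine(q[:,:2].astype(np.float32),cv2.DIST_HUBER,0,.01,.01).ravel();print('bar',len(q),np.degrees(np.arctan2(vy,vx)).round(1),x0.round(3),y0.round(3),'z max',np.percentile(q[:,2],95).round(4))
    core=near&(hsv[...,0]<18)&(hsv[...,1]>100)&(P[...,2]>.1)&(P[...,1]<-.14)
    q=P[core];r=cv2.minAreaRect(q[:,:2].astype(np.float32));print('core',len(q),np.round(r[0],3),np.round(r[1],3),round(r[2],1),'zmax',q[:,2].max().round(3))
E
python3 - <<'E'
from h import *
c=load('d0')['im'][180:270,220:330];s=load('s0')['im'][180:270,215:315]
cv2.imwrite('pics/c2.png',np.hstack([cv2.resize(c,(440,360)),cv2.resize(s,(360,360))])[:,:,::-1])
E
```

```text
s0 base 1152 [ 0.471 -0.246] [0.173 0.128] 81.3
bar 163 81.3 0.483 -0.182 z max 0.1856
core 517 [ 0.476 -0.217] [0.039 0.094] 80.4 zmax 0.197
d0 base 1580 [ 0.51  -0.253] [0.175 0.226] 81.5
bar 185 81.2 0.47 -0.18 z max 0.185
core 743 [ 0.465 -0.211] [0.089 0.084] 40.5 zmax 0.196
```

View pics/c2.png

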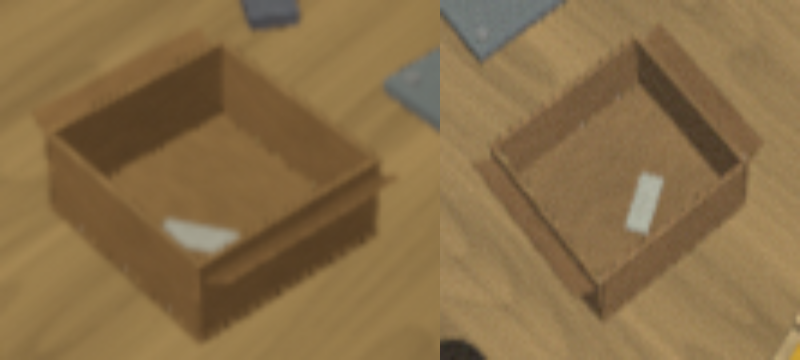

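Holder yaw is about −8.7° (bar at 81.3°) and the core is at about (0.472, −0.213). I'll grip its side wall, jaws along the bar, so the fingers clear the bar. First I'll go above it and look.

```bash
cat >> h.py <<'E'
def Rdown(deg): # tool y = -(cos,sin)deg
    a=np.radians(deg);y=-np.array([np.cos(a),np.sin(a),0]);z=np.array([0,0,-1.]);return np.column_stack([np.cross(y,z),y,z])
E
python3 - <<'E'
from h import *
R=Rdown(81.3)
bot.goto([.5145,-.2195,.30],R)
print(telemetry.get_time(),telemetry.get_tool_pos(),telemetry.get_qpos())
snap('wrist','w1')
for p,r in (([.561,.345,.2],Rdown(97.1)),([.49,-.09,.25],R),([.475,-.2,.2],R),([.6,0,.05],R)): print(bot.solve_ik(p,r))
P,im,ok=cloud('w1')
hsv=cv2.cvtColor(im,cv2.COLOR_RGB2HSV).astype(int)
q=P[ok&(abs(P[...,2]-.19)<.008)&(hsv[...,0]<18)&(hsv[...,1]>100)];print(len(q),cv2.minAreaRect(q[:,:2].astype(np.float32)) if len(q) else 0)
E
```

```text
1.7583 [ 0.51418184 -0.22043217  0.29977479] [ 0.32835941  0.16644417 -0.0442109   1.74622075  0.00803772  1.22939183
 -1.44140739]
[-0.28519274  0.44709991 -0.49288731  1.62369292  0.22834001  1.12848257
 -2.28223153]
[ 0.18509131  0.1013524  -0.14258046  1.93192338  0.01605707  1.10938981
 -1.68655646]
[ 0.32533654  0.1741038  -0.05813656  1.9622566   0.01191925  1.00555264
 -1.46094745]
[ 0.02906135  0.49004954 -0.17421653  1.8930684   0.11767953  0.76824963
 -1.93245084]
2336 ((0.4786846935749054, -0.17651881277561188), (0.12108910828828812, 0.06227947026491165), 81.29718780517578)
```

View pics/w1.png

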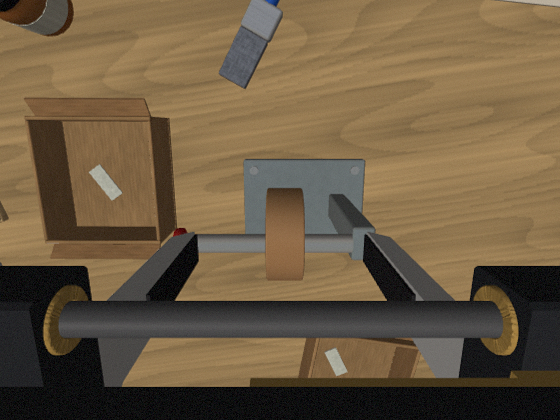

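The wrist picture shows the core at columns 265–304, rows 188–280, the bar along row 243, the stop at (180,232) and the scrap carton at (97,180).

```bash
python3 - <<'E'
from h import *
P,im,ok=cloud('w1');a=np.radians(81.3);u=np.array([np.cos(a),np.sin(a)]);v=np.array([u[1],-u[0]])
def rep(n,r0,r1,c0,c1,zl,zh):
    q=P[r0:r1,c0:c1].reshape(-1,3);q=q[(q[:,2]>zl)&(q[:,2]<zh)]
    s=q[:,:2]@u;t=q[:,:2]@v;print(n,len(q),'along',np.percentile(s,[1,99]).round(4),'across',np.percentile(t,[1,99]).round(4),'z',q[:,2].max().round(4))
rep('core',185,285,255,315,.13,.21)
rep('coretop',185,285,255,315,.185,.21)
rep('bar',230,255,200,262,.17,.19)
rep('bar2',230,255,308,345,.17,.19)
rep('stop',225,245,170,195,.165,.2)
rep('post',190,262,325,375,.173,.19)
rep('carton',95,260,20,180,.06,.08)
c=np.array([.548,.007]);print('carton old',c@u,c@v)
E
```

```text
core 3954 along [-0.1707 -0.1186] across [0.462  0.5465] z 0.1946
coretop 2049 along [-0.1621 -0.1268] across [0.4745 0.5252] z 0.1946
bar 1176 along [-0.1224 -0.0654] across [0.4919 0.5083] z 0.1849
bar2 702 along [-0.2005 -0.1665] across [0.4919 0.5082] z 0.1842
stop 82 along [-0.0488 -0.0414] across [0.5076 0.5142] z 0.1842
post 991 along [-0.2277 -0.1824] across [0.484 0.516] z 0.1842
carton 5829 along [0.0136 0.1626] across [0.4417 0.6405] z 0.0723
carton old 0.089810386703137 0.5406358242294281
```

```bash
cat >> h.py <<'E'
A=np.radians(81.3);U=np.array([np.cos(A),np.sin(A)]);V=np.array([U[1],-U[0]])
def H(s,t,z): return np.r_[s*U+t*V,z]   # along, across, height
RH=Rdown(81.3)
E
python3 - <<'E'
from h import *
bot.move_gripper(.68,20)
bot.move_straight(H(-.1445,.543,.20),RH,.2)
print(bot.move_straight(H(-.1445,.543,.127),RH,.1,until_force=8), telemetry.get_tool_pos())
bot.move_gripper(0,20)
print(telemetry.get_opening()*94,telemetry.get_force())
bot.move_straight(H(-.1445,.543,.154),RH,.08)
bot.move_straight(H(-.10,.543,.154),RH,.1)
print(telemetry.get_opening()*94,telemetry.get_force(),telemetry.get_time())
snap('side','d1');snap('wrist','w2')
c=load('d1')['im'][80:260,250:480]
cv2.imwrite('pics/c3.png',np.hstack([cv2.resize(c,(400,313)),cv2.resize(load('w2')['im'],(400,313))])[:,:,::-1])
E
```

```text
False [ 0.51530829 -0.22507943  0.12758721]
35.722792076482634 [ 0.22922453 -0.25456095  2.08524427]
35.69912286202192 [ 0.88050114  0.55876703 -1.39311224] 5.625
```

View pics/c3.png

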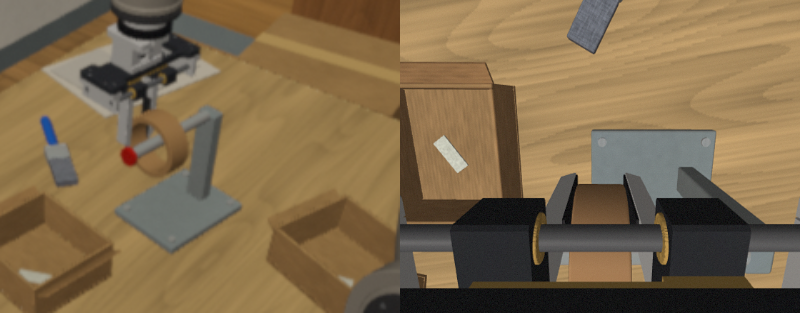

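The core is held (35.7 mm) around the bar and clear of it. I'll slide it off and carry it to the carton.

```bash
python3 - <<'E'
from h import *
bot.move_straight(H(.02,.543,.154),RH,.12)
bot.move_straight(H(.088,.584,.154),RH,.2)
print(bot.move_straight(H(.088,.584,.040),RH,.12,until_force=6),telemetry.get_tool_pos(),telemetry.get_opening()*94)
bot.move_gripper(.6)
bot.move_straight(H(.088,.584,.22),RH,.25)
print(telemetry.get_time())
snap('scene','s1')
g=np.array([.561,.345])-.03*np.array([0,1.])
bot.goto([.561,.30,.30],Rdown(97.1)); print(telemetry.get_time(),telemetry.get_tool_pos())
snap('wrist','w3');snap('side','d2')
c=load('d2')['im'][120:300,180:420]
cv2.imwrite('pics/c4.png',np.hstack([cv2.resize(c,(400,300)),cv2.resize(load('w3')['im'],(400,300))])[:,:,::-1])
E
```

```text
False [ 0.59107422 -0.00134865  0.04071119] 35.85231305604227
9.925
11.1667 [0.56171709 0.29800369 0.29938744]
```

View pics/c4.png

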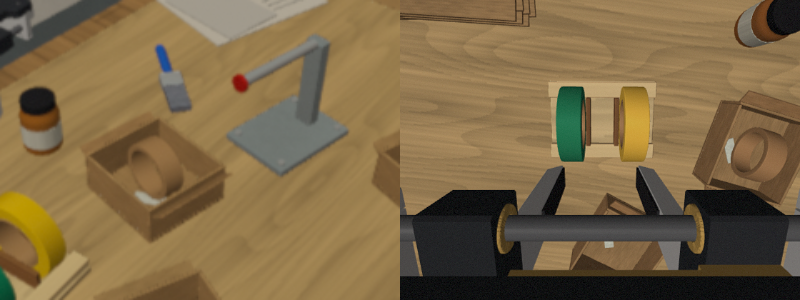

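View pics/s1.png

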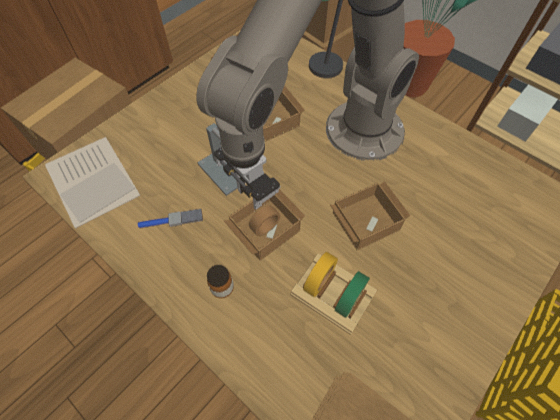

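View pics/w3.png

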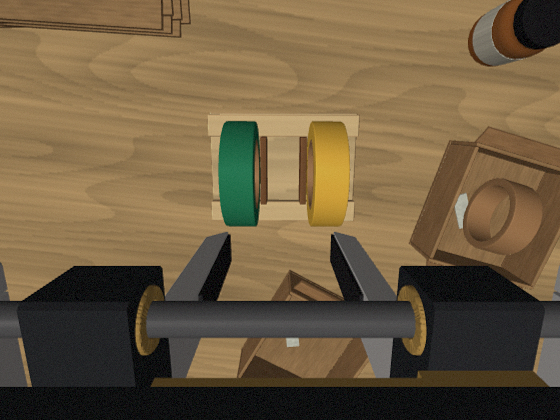

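The core is inside the carton. In the wrist view the green roll is at columns 219–260, rows 121–226. I'll measure it there.

```bash
python3 - <<'E'
from h import *
P,im,ok=cloud('w3');hsv=cv2.cvtColor(im,cv2.COLOR_RGB2HSV).astype(int)
m=np.zeros(ok.shape,bool);m[115:235,210:268]=1
g=m&(hsv[...,0]>65)&(hsv[...,0]<95)&(hsv[...,1]>100)&ok
for zl in (.10,.125,.13):
    q=P[g&(P[...,2]>zl)];r=cv2.minAreaRect(q[:,:2].astype(np.float32));print(zl,len(q),np.round(r[0],4),np.round(r[1],4),round(r[2],2),q[:,2].max().round(4))
    a=np.radians(97.3);u=np.array([np.cos(a),np.sin(a)]);v=np.array([u[1],-u[0]]);s=q[:,:2]@u;t=q[:,:2]@v
    sp=np.percentile(s,[1,99]);tp=np.percentile(t,[1,99]);print(sp.round(4),tp.round(4),(sp.mean()*u+tp.mean()*v).round(4))
# circle fit in (t,z)
q=P[g&(P[...,2]>.09)];t=q[:,:2]@v
A_=np.c_[t,q[:,2],np.ones(len(t))];c=np.linalg.lstsq(A_,t**2+q[:,2]**2,rcond=None)[0];print('tc',c[0]/2,'zc',c[1]/2,'r',np.sqrt(c[2]+c[0]**2/4+c[1]**2/4))
E
```

```text
0.1 3405 [0.5665 0.3445] [0.1127 0.0358] 6.86 0.1383
[0.2519 0.287 ] [0.5518 0.6609] [0.5672 0.3443]
0.125 2269 [0.5666 0.3445] [0.0741 0.0357] 6.85 0.1383
[0.2519 0.287 ] [0.57   0.6398] [0.5658 0.3441]
0.13 1742 [0.5666 0.3446] [0.0603 0.0357] 6.83 0.1383
[0.252 0.287] [0.5779 0.632 ] [0.5658 0.3442]
tc 0.6052809620436097 zc 0.07516128080487376 r 0.06091317917599866
```

```bash
python3 - <<'E'
from h import *
R=Rdown(96.9);x,y=.566,.3444
bot.move_straight([x,y,.19],R,.2)
print(bot.move_straight([x,y,.117],R,.1,until_force=8),telemetry.get_tool_pos())
bot.move_gripper(0,50)
f0=telemetry.get_force();print(telemetry.get_opening()*94,f0)
bot.move_straight([x,y,.28],R,.15)
bot.wait(.2)
print(telemetry.get_opening()*94,telemetry.get_force(),telemetry.get_time())
bot.move_straight(H(.025,.5,.28),RH,.25)
bot.move_straight(H(.025,.5,.22),RH,.15);bot.wait(.2)
print(telemetry.get_tool_pos(),H(.025,.5,.22),telemetry.get_time())
snap('wrist','w4');snap('side','d3')
c=load('d3')['im'][60:280,180:450]
cv2.imwrite('pics/c5.png',np.hstack([cv2.resize(c,(400,326)),cv2.resize(load('w4')['im'],(400,326))])[:,:,::-1])
E
```

```text
False [0.56631822 0.34468828 0.11763067]
35.38417001151276 [-0.03811054  0.32776246  4.04537841]
35.32346598182872 [-0.10444679  0.23010506 -4.94592636] 14.7833
[ 0.49862579 -0.05084724  0.22098617] [ 0.49802846 -0.05091806  0.22      ] 17.2917
```

View pics/c5.png

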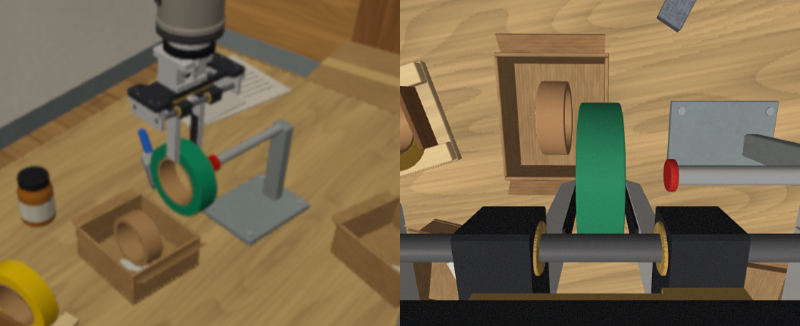

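The roll is held at the top, upright and just ahead of the stop. Before threading it on I'll check its height and lateral centre against the bar.

```bash
python3 - <<'E'
from h import *
for f in ('w4','d3'):
    P,im,ok=cloud(f);hsv=cv2.cvtColor(im,cv2.COLOR_RGB2HSV).astype(int)
    g=(hsv[...,0]>65)&(hsv[...,0]<95)&(hsv[...,1]>100)&ok&(P[...,2]>.08)&(P[...,1]<.1)&(P[...,1]>-.2)
    q=P[g];s=q[:,:2]@U;t=q[:,:2]@V
    print(f,len(q),'s',np.percentile(s,[1,50,99]).round(4),'t',np.percentile(t,[1,99]).round(4),'z',np.percentile(q[:,2],[1,99]).round(4))
    if f=='w4':
        e=s>-10;x=np.c_[t,q[:,2],np.ones(len(t))];c=np.linalg.lstsq(x,t**2+q[:,2]**2,rcond=None)[0];print('circle',c[0]/2,c[1]/2,np.sqrt(c[2]+c[0]**2/4+c[1]**2/4))
E
```

```text
w4 11835 s [-0.0042  0.0249  0.0523] t [0.4761 0.5618] z [0.1905 0.3548]
circle 0.5431177757883013 0.27833550502597304 0.06050950577688108
d3 1005 s [0.0079 0.0396 0.0442] t [0.4347 0.5554] z [0.1237 0.2412]
```

The side view gives the roll centre at across ≈0.497 and z ≈0.178, against the bar at 0.500 and 0.175, so there's ample clearance. I'll thread it on and lower it.

```bash
python3 - <<'E'
from h import *
print(bot.move_straight(H(-.129,.5,.22),RH,.08,until_force=6),telemetry.get_tool_pos())
bot.wait(.3);print(telemetry.get_force())
print(bot.move_straight(H(-.129,.5,.185),RH,.025,until_force=3),telemetry.get_tool_pos(),telemetry.get_force(),telemetry.get_opening()*94,telemetry.get_time())
snap('side','d4')
c=load('d4')['im'][80:260,250:480]
cv2.imwrite('pics/c6.png',cv2.resize(c,(690,540))[:,:,::-1])
E
```

```text
False [ 0.47482444 -0.20280624  0.21999989]
[-0.2905201   0.29229608 -3.42899547]
True [ 0.47463905 -0.20313236  0.18879465] [0.55803744 0.49353716 4.53833347] 35.48727742858148 20.8917
```

View pics/c6.png

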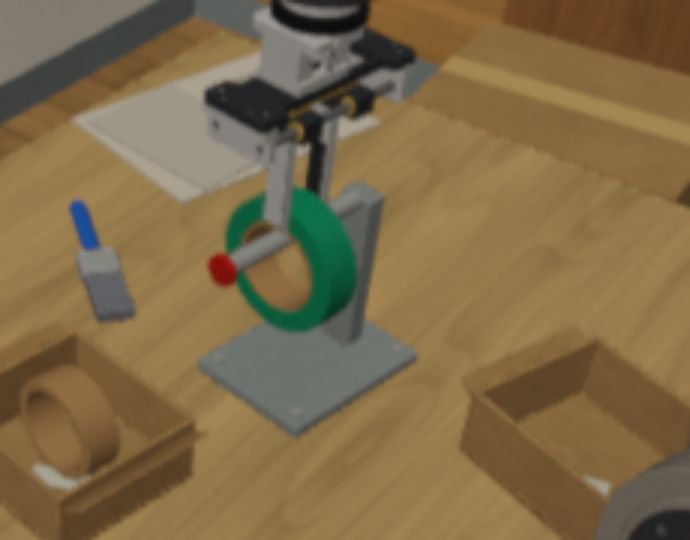

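Contact came at TCP z = 0.1888, against a predicted 0.189, so the roll is resting on the bar. I'll release, retract, check and hand in.

```bash
python3 - <<'E'
from h import *
bot.move_gripper(.6)
bot.move_straight(H(-.129,.5,.215),RH,.06)
bot.move_straight(H(-.129,.5,.36),RH,.2);bot.wait(.5)
print(telemetry.get_force(),telemetry.get_time())
snap('wrist','w5');snap('side','d5')
P,im,ok=cloud('d5');hsv=cv2.cvtColor(im,cv2.COLOR_RGB2HSV).astype(int)
q=P[(hsv[...,0]>65)&(hsv[...,0]<95)&(hsv[...,1]>100)&ok&(P[...,2]>.05)&(P[...,1]<-.1)&(P[...,1]>-.3)&(abs(P[...,0]-.475)<.09)]
print('s',np.percentile(q[:,:2]@U,[2,98])+.129,'ztop',np.percentile(q[:,2],99))
cv2.imwrite('pics/c7.png',np.hstack([cv2.resize(im[60:300,100:420],(400,300)),cv2.resize(load('w5')['im'],(400,300))])[:,:,::-1])
E
```

```text
[-0.10224836  0.55688777  0.20225677] 23.4583
s [-0.01623051  0.01937617] ztop 0.20950074085539913
```

View pics/c7.png

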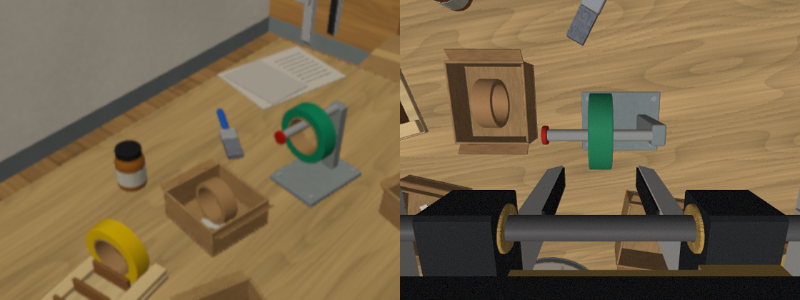

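The roll hangs mid-bar with its top at 0.2095 m (expected 0.209), the core is in the carton and the gripper is clear.

```bash
python3 -c "
from h import *
bot.sign_off()"
```

```text
the job is handed in; nothing more can be done
```

The job is done and handed in at about 23.5 s of robot time. I lifted the bare core off the bar by its side wall and set it in the scrap carton, the one farthest from the base. I then took the green roll from the rack, threaded it over the red stop and lowered it until it touched the bar before letting go.

- **Green roll:** it hangs within about 2 mm of mid-bar, between post and stop. Its top is at 0.2095 m, where 0.209 m was expected.
- **Core:** it is inside the carton.
- **Other things:** the yellow roll, jar and brush look untouched in the last pictures, and the gripper is clear of everything.
- **Readings that disagreed:** the force readings while carrying the roll varied between −3.4 and −4.9 N, against about 2.6 N for its stated weight. I took this as sensor offset. The contact height matched the prediction to within 1 mm. A wrist-camera check of the roll before threading was spoilt by the gripper in view, so I relied on the side camera there.

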